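# Free the pizza oven's crumb tray and put it to soak

## Robot

A 6-joint arm with a two-finger parallel gripper is mounted at the origin on the work surface. World frame = base frame: x ahead of the robot, y to its left, z up, the work surface at z = 0. Lengths are in m, angles in degrees, forces in N, time in s.
With the tool pointing down it reaches from about 0.35 to 0.875 m from the base axis. Payload 4.2 kg.
Tool frame: the origin (TCP) lies at the very end of the fingers, on their centre line; the grasp point (between the pads) lies 19 mm behind it (r.grip_point_offset is the distance from the TCP to the grasp point, in m); z points along the fingers, y is the line along which they close (so a half turn about z gives the same grasp; the last joint's range is limited). The gripper opens to 87 mm and grips with 3 to 60 N. Pads are 19 mm wide; open, the fingers measure 117 mm over their backs; the gripper's body (75 mm by 190 mm) begins 51 mm behind the grasp point.
Start: joints at [86.322, 22.042, 0.453, 0, -68.411, -14.817], TCP at [0.198, 0.593, 0.185] pointing down, gripper open.
Joint ranges: [-179.83, 179.83], [-69.29, 118.12], [-61.27, 80.66], [-181.25, 117.63], [-171.15, -9.14], [-177.46, 177.46]. Speed limits (degrees/s): [159.86, 159.86, 180, 180, 180, 180].

## Interface

Orientations are given as a 3x3 rotation matrix whose columns are the frame's x, y, z axes.
In Python, from station import r, cams gives the robot as it stands. The module is installed in compiled form; this text tells all that it offers.
- The arm moves only by the shell command python3 -m handwheel 'ROWS'. ROWS is JSON, a list that holds one entry, the list of rows, each a list of 7 numbers: the turn, a rotation vector about the tool's x, y, z in units of 6 degrees (1.0 is 6 degrees), then the shift along the tool's x, y, z in m, then the finger opening in m, from 0 to 0.087. In form: [[[ax, ay, az, x, y, z, jaw], ...]]. A call has 1 to 12 rows; each row shifts and turns the commanded pose from where the row before left it, along the tool's axes as they then stand; what a row does not reach is not made up. A row lasts 1/10 s, in which the tool goes at most 50 mm and 8.59 degrees, less where a joint would pass 70% of its speed; a pose out of reach is approached as far as the arm can. A call with a gripper value outside its range is refused whole. The fingers move at their own pace and stop on an object; the grip force is fixed at half the most. Time passes only in rows, so rows that do not move let the fingers close. It gives the time, the measured TCP pose, the force, the opening and the grip force at its end, in the units of the state.
- r.sense(): the state, without advancing time (a new reading comes with each control period).
- cams.capture(name): name is "side" or "top"; returns the picture (480x640x3 uint8, red, green, blue); there is no depth.
- cams.get_calibration(name): a dict with "camera_matrix" (3x3 intrinsics, pixels), "rvec" (rotation vector, rad) and "tvec" (3), from world to camera coordinates, as OpenCV has them. Camera axes: x right, y down, z forward; pixel columns grow to the right and rows downward; lengths in m; the calibration is good to about 2 mm. A picture is of the moment at which its call begins. get_calibration takes no time and is no camera call.
- r.finish_job(): hands the job in; it is judged then, once.
The state is a dict: "time_s": time; "joints": joint angles; "joint_velocities": joint speeds; "effort": joint torques, N m; "tcp_pos": TCP position; "ee_rot": TCP orientation; "wrist_force": force on the tool from outside, world axes, zero at the start; "moment": the same for the moment, N m; "gripper_width": opening from 0.0 (shut) to 1.0 (fully open); "gripper_force": force on a finger pad.
Only numpy, scipy, OpenCV 4.12 (cv2) and the standard library are available. Lean on these libraries where they do the work, as an engineer would, in place of code of your own. Each camera call takes 0.05 s, during which the arm holds its last target. There are 200 camera calls.

## Task

The oven's crumb tray has been pulled half open: squeeze the two orange spring buttons on its grip together to free its catches, draw it right out of the oven, set it down on the slab and let go of it. Then take it again by the blue carrying bar across its middle, lift it, and lower it (do not drop it) into the white soaking tray so that it lies flat on the bottom, and let go. Keep the crumb tray level all the way, and leave the jar, mug, scraper and ladle alone.

Things in the scene. Friction and masses are not known exactly. Their poses are not given: they have to be found in the camera images.
- oven_mouth (a point): Stainless pizza oven, fixed, 360 mm wide. This point: on its front face, mid-width of the crumb tray's slot (166 mm wide), 30 mm above the slab. x points level into the oven, y across its front, z up; the tray comes out along -x. Above the slot the front starts 50 mm over the slab. Inside, the tray rests on runners 12 mm above the slab, with 2.5 mm play sideways and up, so it droops a little.
- tray: Stainless crumb tray, loose, about 0.46 kg. Origin: on its underside below the blue bar (its centre of mass is there too); x towards its back end, y across, z up. Open pan: x -55 to 115 mm, 130 wide, 32 high, floor 3 thick. Front panel 176 wide at x -68 to -63 mm, then the grip to x = -120 mm. Starts with the panel 80 to 98 mm out of the oven; the catches stop it at about 103 mm.
- grip (a point): Middle of the black grip block on the crumb tray's front, half-way between the two orange buttons, 98 mm in front of the tray's origin, 18 mm above its underside; axes as the tray's. Block 52 mm long (x from -22 to 30 mm), 40 wide, 26 high. The buttons stand out of its sides: each 26 mm long, 20 high; 60 mm over their outer faces when free, 44 mm when both are fully in.
- button_left (a joint): Travel (m) of the button on the grip's +y side: 0 out, 0.008 fully in. Spring 2.4 N at first, 7.2 N fully in. It moves the sprung catch arm of its side: the hook, 87 mm from the tray's middle line, overlaps the slot's edge by about 4 mm when the button is out. Keep both fully in until the hooks have passed the oven's front (tray drawn 40 mm).
- button_right (a joint): The same for the orange button on the grip's -y side.
- bar (a point): Middle of the blue carrying bar across the crumb tray, 26 mm above the tray's underside; axes as the tray's. It runs along y from wall to wall (124 mm), 10 mm wide (x), 12 mm high, top flush with the rim; 17 mm of free space below it to the tray's floor, at least 47 mm free in front of it and behind it inside the pan.
- tray_back (a point): Middle of the crumb tray's back wall, 16 mm above the tray's underside; axes as the tray's. The tray is right out of the oven when this point is in front of the oven's face, that is, at negative x in the frame of oven_mouth.
- tub: Shallow white enamel soaking tray with a blue rim, fixed, open on top: 275 mm long (its x), 220 mm wide (its y), 60 mm high, walls and floor 5 mm thick, so 265 by 210 mm inside. Origin: centre of its underside on the slab. The crumb tray fits in lengthwise, either way round.
- jar: Small amber glass jar with a black twist cap, 60 mm across, 85 mm high, loose. Origin: centre of its underside. Leave it alone.
- mug: Blue enamel mug, 82 mm across, 85 mm high, loose. Origin: centre of its underside. Leave it alone.
- scraper: Black plastic dough scraper lying flat, 80 by 115 mm, 15 mm high, loose. Origin: under the middle of its thick edge. Leave it alone.
- ladle: Aluminium ladle lying on its bowl, bowl 86 mm across, 300 mm long in all, loose. Origin: under the centre of its bowl. Leave it alone.

How it is judged (in metres and radians):
On the way, in this order (a step that is already met when the one before it is completed fails the run):
1. both buttons are squeezed in by the fingers while the tray is still in the oven (value of joint each of button_left, button_right above 0.006 m and contact force between the fingers and tray above 1 N and x of tray_back in the frame of oven_mouth above 0.05 m), for 0.1 s.
2. the tray is drawn right out of the oven (x of tray_back in the frame of oven_mouth below -0.003 m), for 0.1 s.
3. the tray stands flat on the slab, clear of the oven, and the fingers have let go of it (height (world z) of tray below 0.005 m and angle between tray's own z axis and vertical below 0.05 rad and x of tray_back in the frame of oven_mouth below -0.003 m and contact force between the fingers and tray below 0.2 N and linear speed of tray below 0.02 m/s), for 0.2 s.
4. the tray is lifted level, by fingers on its bar, more than 50 mm off the slab (height (world z) of tray above 0.05 m and angle between tray's own z axis and vertical below 0.25 rad and contact force between the fingers and tray_c5 above 1 N), for 0.2 s.
At the end, for the whole second after the job is handed in: The crumb tray lies flat (within 0.06 rad) on the bottom of the soaking tray (its underside less than 10 mm above the slab's level, its origin within 30 mm of the soaking tray's centre), at rest and let go (height (world z) of tray below 0.01 m and angle between tray's own z axis and vertical below 0.06 rad and horizontal distance between tray and tub below 0.03 m and linear speed of tray below 0.02 m/s and contact force between the fingers and tray below 0.2 N); the robot touches nothing.
It fails at once if the crumb tray is tipped by more than 0.35 rad (angle between tray's own z axis and vertical above 0.35 rad).
It fails at once if the crumb tray is dropped (moves faster than 0.6 m/s with no finger on it) (linear speed of tray above 0.6 m/s and contact force between the fingers and tray below 0.1 N).
It fails at once if the jar, mug, scraper or ladle is moved by more than 20 mm (distance of any of jar, mug, scraper, ladle from where it was at the start of the episode above 0.02 m).
It also fails if it takes over 61 s, if anything falls off the work surface, if the arm or the gripper's body presses on something with over 40 N, if the wrist force passes 120 N, or if a joint passes its speed limit or range.

## Working session

There is one attempt and no reset: what is moved stays moved. The work goes in short steps, Python scripts to look and compute and a shell command to move; the robot and the scene stay as the last step left them, time stands still between calls to the robot, and variables do not carry over. Pictures are saved under pics/ and viewed, at most 11 in all, crops included, and the job is handed in when it is done.

```bash
mkdir -p pics; python3 - <<'E'
from station import r,cams
import cv2,numpy as np
for n in("side","top"):
    c=cams.get_calibration(n);R=cv2.Rodrigues(np.array(c["rvec"],float))[0]
    print(n,np.round(c["camera_matrix"],1).tolist(),np.round(-R.T@np.array(c["tvec"]).ravel(),3),np.round(R,2).tolist())
    cv2.imwrite(f"pics/{n}0.png",cams.capture(n)[:,:,::-1])
s=r.sense();print(s["time_s"],s["tcp_pos"],np.round(s["ee_rot"],3).tolist(),s["gripper_width"],r.grip_point_offset)
E
```

```text
side [[563.7, 0.0, 321.8], [0.0, 563.7, 242.2], [0.0, 0.0, 1.0]] [0.588 0.865 0.937] [[-1.0, -0.06, 0.01], [-0.05, 0.71, -0.7], [0.03, -0.7, -0.71]]
top [[468.5, 0.0, 324.1], [0.0, 468.5, 239.8], [0.0, 0.0, 1.0]] [ 0.499 -0.021  1.16 ] [[0.01, -1.0, 0.0], [-0.99, -0.01, -0.12], [0.12, -0.0, -0.99]]
0.1 [0.1980689  0.59216404 0.18389256] [[0.948, -0.317, -0.0], [-0.317, -0.948, -0.002], [0.0, 0.002, -1.0]] 0.9972263812950315 0.0187
```

View pics/side0.png

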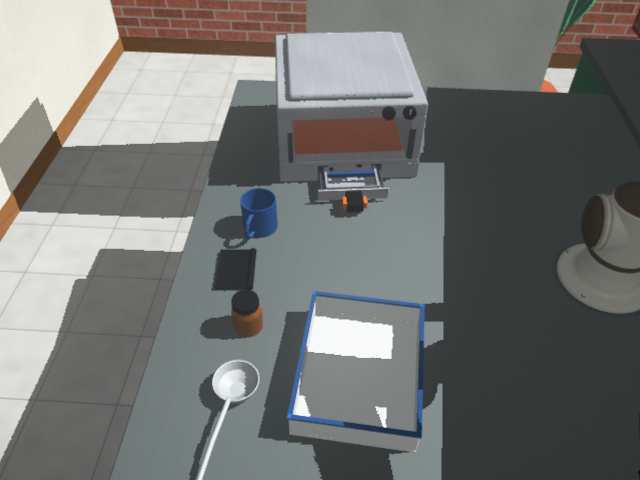

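View pics/top0.png

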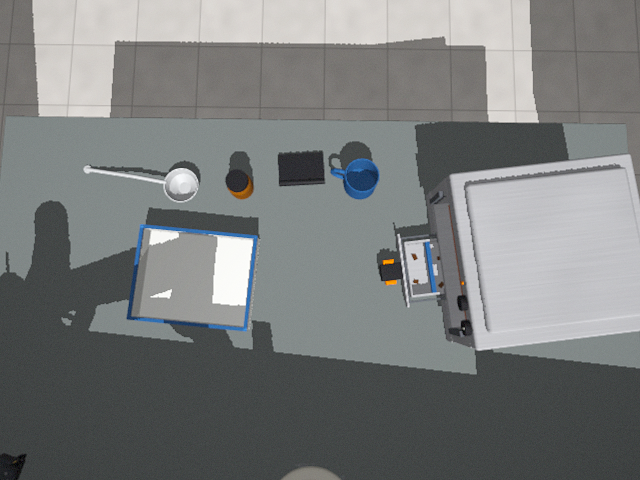

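The side view shows the oven at (350,110) with the half-open tray and orange buttons at (355,202). The tub is at (360,370). The jar, mug, scraper and ladle stand left of the path. In the top view the buttons are at (390,272), the bar at (432,268) and the tub's corners near (143,227), (258,235), (248,328), (130,318). The tray comes out towards +y.

```bash
cat > h.py <<'E'
from station import r,cams
import cv2,numpy as np
def ray(n,px,z):
    c=cams.get_calibration(n);R=cv2.Rodrigues(np.array(c["rvec"],float))[0];K=np.array(c["camera_matrix"])
    o=-R.T@np.array(c["tvec"],float).ravel();d=R.T@np.linalg.inv(K)@[px[0],px[1],1]
    return o+d*(z-o[2])/d[2]
def mask(im,lo,hi,roi):
    m=cv2.inRange(cv2.cvtColor(im,cv2.COLOR_RGB2HSV),lo,hi);k=np.zeros_like(m);x0,y0,x1,y1=roi;k[y0:y1,x0:x1]=255;return m&k
def cents(m,a=8):
    n,l,s,c=cv2.connectedComponentsWithStats(m);return [(s[i,4],c[i]) for i in range(1,n) if s[i,4]>=a]
def rect(m):
    return cv2.minAreaRect(cv2.findNonZero(m))
E
python3 - <<'E'
from h import *
np.set_printoptions(precision=4,suppress=True)
T=cv2.imread("pics/top0.png")[:,:,::-1];S=cv2.imread("pics/side0.png")[:,:,::-1]
ora=((8,180,140),(22,255,255));blu=((100,140,60),(125,255,255))
for n,im,ro,rb,rt in(("top",T,(370,250,402,295),(418,225,445,305),(110,210,275,345)),("side",S,(335,188,375,216),(318,165,390,188),(280,285,435,450))):
    for a,c in cents(mask(im,*ora,ro)): print(n,"orange",a,c,ray(n,c,.032))
    for a,c in cents(mask(im,*blu,rb)): print(n,"bar",a,c,ray(n,c,.044))
    m=mask(im,*blu,rb);b=rect(m);print("bar ends",[ray(n,p,.044)[:2] for p in cv2.boxPoints(b)])
    m=mask(im,*blu,rt);h=cv2.convexHull(cv2.findNonZero(m));q=cv2.approxPolyDP(h,8,True)[:,0]
    print(n,"tub",[(p.tolist(),ray(n,p,.06)[:2]) for p in q])
E
```

```text
top orange 50 [388.02 261.32] [ 0.5811 -0.1778  0.032 ]
top orange 41 [390.2683 281.8293] [ 0.5318 -0.1829  0.032 ]
top bar 208 [430.0481 267.024 ] [ 0.5677 -0.2763  0.044 ]
bar ends [array([ 0.6268, -0.2638]), array([ 0.6283, -0.2739]), array([ 0.5113, -0.2888]), array([ 0.5097, -0.2789])]
top tub [([257, 236], array([0.6354, 0.1359])), ([245, 330], array([0.4163, 0.1575])), ([127, 318], array([0.4406, 0.4314])), ([140, 225], array([0.6585, 0.4137]))]
side orange 27 [344.4444 200.1111] [ 0.5843 -0.1807  0.032 ]
side orange 21 [364.5238 199.3333] [ 0.5353 -0.1871  0.032 ]
side bar 117 [350.0171 172.4274] [ 0.5735 -0.2751  0.044 ]
bar ends [array([ 0.6297, -0.2729]), array([ 0.515 , -0.2874]), array([ 0.5149, -0.2773]), array([ 0.6289, -0.2629])]
side tub [([424, 305], array([0.4178, 0.1562])), ([420, 437], array([0.4432, 0.4323])), ([287, 418], array([0.6634, 0.413 ])), ([314, 291], array([0.6373, 0.1351]))]
```

```bash
python3 -m handwheel '[[[0,0,1.346,0,0,0,0.087],[0,0,1.346,0,0,0,0.087],[0,0,1.346,0,0,0,0.087],[0,0,1.346,0,0,0,0.087],[0,0,1.346,0,0,0,0.087],[0,0,1.346,0,0,0,0.087],[0,0,1.346,0,0,0,0.087],[0,0,1.346,0,0,0,0.087]]]'
python3 -m handwheel '[[[0,0,0,0.045,-0.015,0,0.087],[0,0,0,0.045,-0.015,0,0.087],[0,0,0,0.045,-0.015,0,0.087],[0,0,0,0.045,-0.015,0,0.087],[0,0,0,0.045,-0.015,0,0.087],[0,0,0,0.045,-0.015,0,0.087],[0,0,0,0.045,-0.015,0,0.087],[0,0,0,0.045,-0.015,0,0.087],[0,0,0,0.045,-0.015,0,0.087],[0,0,0,0.045,-0.015,0,0.087],[0,0,0,0.045,-0.015,0,0.087],[0,0,0,0.045,-0.015,0,0.087]]]'
python3 -m handwheel '[[[0,0,0,0.045,-0.015,0,0.087],[0,0,0,0.045,-0.015,0,0.087],[0,0,0,0.045,-0.015,0,0.087],[0,0,0,0.045,-0.015,0,0.087],[0,0,0,0.045,-0.015,0,0.087],[0,0,0,0,0,0,0.087],[0,0,0,0,0,0,0.087]]]'
```

```text
time_s: 0.9
tcp_pos: [0.1981, 0.5923, 0.1842]
ee_rot: [[0.114, -0.993, -0.0], [-0.993, -0.114, -0.001], [0.001, 0.0, -1.0]]
wrist_force: [1.1, 0.2, 0.2]
gripper_width: 1.004
gripper_force: 0.0
time_s: 2.1
tcp_pos: [0.442, 0.0763, 0.1849]
ee_rot: [[0.12, -0.993, 0.0], [-0.993, -0.12, 0.0], [-0.0, -0.0, -1.0]]
wrist_force: [1.3, 0.9, -0.3]
gripper_width: 0.994
gripper_force: 0.0
time_s: 2.8
tcp_pos: [0.5427, -0.1371, 0.1837]
ee_rot: [[0.117, -0.993, -0.002], [-0.993, -0.117, 0.0], [-0.001, 0.002, -1.0]]
wrist_force: [0.1, 0.5, -0.4]
gripper_width: 0.997
gripper_force: 0.0
```

```bash
python3 -m handwheel '[[[0,0,0,0.023,-0.005,0.02,0.087],[0,0,0,0.022,-0.004,0.02,0.087],[0,0,0,0,0,0.03,0.087],[0,0,0,0,0,0.03,0.087],[0,0,0,0,0,0.014,0.087],[0,0,0,0,0,0,0.087],[0,0,0,0,0,0,0.087]]]'
python3 - <<'E'
from h import *
a=cams.capture("side")[140:260,270:430,::-1];b=cams.capture("top")[210:330,340:500,::-1]
cv2.imwrite("pics/pre.png",np.hstack([cv2.resize(x,None,fx=2.5,fy=2.5,interpolation=2) for x in(a,b)]))
E
```

```text
time_s: 3.5
tcp_pos: [0.5579, -0.1788, 0.0716]
ee_rot: [[0.122, -0.993, 0.001], [-0.993, -0.122, -0.0], [0.0, -0.001, -1.0]]
wrist_force: [-0.2, -1.0, 1.0]
gripper_width: 0.999
gripper_force: 0.0
```

View pics/pre.png

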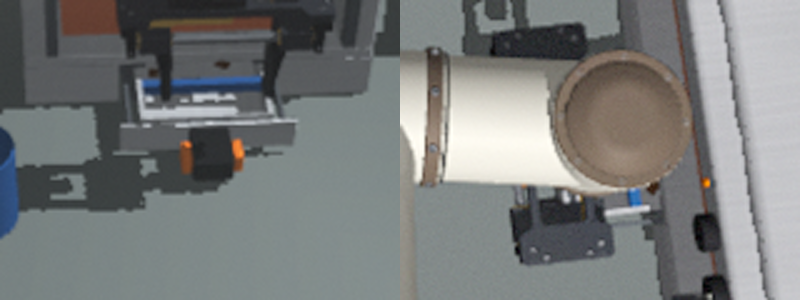

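Side crop: the fingers hang above and behind the buttons in the picture, their tips at about (165,95) and (272,90), and the buttons are at (187,157) and (237,153). The top crop shows the arm hiding the grip. I'll check the line-up numerically.

```bash
python3 - <<'E'
from h import *
c=cams.get_calibration("side")
p=cv2.projectPoints(np.array([[.558,-.179,.0716],[.558,-.179,.03]]),np.array(c["rvec"],float),np.array(c["tvec"],float),np.array(c["camera_matrix"]),None)[0][:,0]
print((p-[270,140])*2.5)
m=mask(cams.capture("side"),(8,180,140),(22,255,255),(335,188,375,216))
print([((x[1]-[270,140])*2.5,ray("side",x[1],.03)) for x in cents(m)])
E
```

```text
[[215.20547625 121.36116417]
 [212.91177897 154.23146907]]
[(array([236.30952381, 148.33333333]), array([ 0.53521397, -0.18942712,  0.03      ]))]
```

```bash
python3 -m handwheel '[[[0,0,0,0.002,0,0.02,0.087],[0,0,0,0,0,0.02,0.087],[0,0,0,0,0,0.015,0.087],[0,0,0,0,0,0.004,0.087],[0,0,0,0,0,0,0.06],[0,0,0,0,0,0,0.05],[0,0,0,0,0,0,0.03],[0,0,0,0,0,0,0.03],[0,0,0,0,0,0,0.03],[0,0,0,0,0,0,0.03],[0,0,0,0,0,0,0.03],[0,0,0,0,0,0,0.03]]]'
```

```text
time_s: 4.85
tcp_pos: [0.5578, -0.1817, 0.0118]
ee_rot: [[0.12, -0.993, -0.0], [-0.993, -0.12, -0.0], [-0.0, 0.0, -1.0]]
wrist_force: [0.4, 0.4, -1.1]
gripper_width: 0.383
gripper_force: 0.0
```

```bash
python3 - <<'E'
from h import *
s=r.sense();print(s["gripper_width"],s["gripper_force"],s["time_s"])
a=cams.capture("side")[140:260,270:430,::-1];b=cams.capture("top")[210:330,340:500,::-1]
cv2.imwrite("pics/pre2.png",np.hstack([cv2.resize(x,None,fx=2.5,fy=2.5,interpolation=2) for x in(a,b)]))
E
```

```text
0.38319870416697 0.0 4.85
```

View pics/pre2.png

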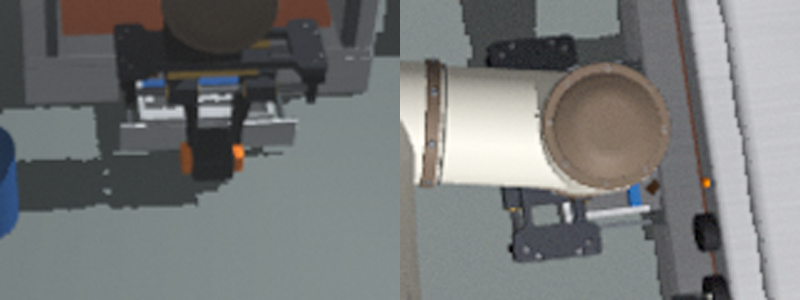

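Side crop: the closed fingers at about (193,125) and (240,120) seem to lie above or behind the orange buttons at (187,157) and (238,155). The 33 mm opening with no force means they missed the block. I'll open, back off and measure where the fingertips really are.

```bash
python3 -m handwheel '[[[0,0,0,0,0,0,0.087],[0,0,0,0,0,0,0.087],[0,0,0,0,0,0,0.087],[0,0,0,0,0,0,0.087],[0,0,0,0,0,0,0.087],[0,0,0,0,0,0,0.087],[0,0,0,0,0,0,0.087],[0,0,0,-0.035,0,0,0.087],[0,0,0,-0.035,0,0,0.087],[0,0,0,0,0,0,0.087],[0,0,0,0,0,0,0.087]]]'
python3 - <<'E'
from h import *
s=r.sense();p=np.array(s["tcp_pos"]);R=np.array(s["ee_rot"])
c=cams.get_calibration("side")
im=np.ascontiguousarray(cams.capture("side"))
P=[p+R@[0,sy*.0435,0] for sy in(-1,1)]
q=cv2.projectPoints(np.array(P),np.array(c["rvec"],float),np.array(c["tvec"],float),np.array(c["camera_matrix"]),None)[0][:,0]
print(q)
a=cv2.resize(im[150:270,270:430,::-1],None,fx=5,fy=5,interpolation=0)
for x in q: cv2.drawMarker(a,tuple(int(v) for v in (x-[270,150])*5),(0,255,0),0,16,1)
cv2.imwrite("pics/ret.png",a)
E
```

```text
time_s: 6.05
tcp_pos: [0.5497, -0.1116, 0.0121]
ee_rot: [[0.122, -0.993, 0.0], [-0.993, -0.122, -0.0], [0.0, -0.0, -1.0]]
wrist_force: [0.0, -0.2, 0.8]
gripper_width: 0.998
gripper_force: 0.0
[[339.58692291 226.80924971]
 [375.93593307 225.50418576]]
```

View pics/ret.png

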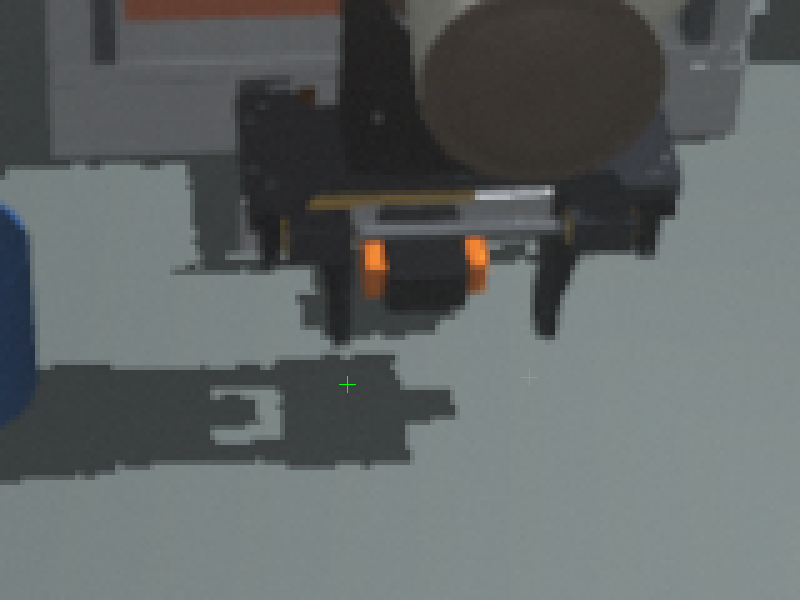

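The tips are at (340,340) and (545,335), while the reported TCP projects to about row 380. They are roughly 8 image pixels too high, and their shadow lies apart from them. So the fingers seem about 2–3 cm higher than reported. I'll test by touching the slab gently.

```bash
python3 -m handwheel '[[[0,0,0,0,0,0.005,0.087],[0,0,0,0,0,0.004,0.087],[0,0,0,0,0,0,0.087],[0,0,0,0,0,0,0.087]]]';  python3 -m handwheel '[[[0,0,0,0,0,0.003,0.087],[0,0,0,0,0,0.002,0.087],[0,0,0,0,0,0,0.087],[0,0,0,0,0,0,0.087]]]'
```

```text
time_s: 6.5
tcp_pos: [0.5492, -0.1127, 0.0025]
ee_rot: [[0.119, -0.993, -0.001], [-0.993, -0.119, -0.0], [0.0, 0.001, -1.0]]
wrist_force: [0.2, -0.2, 0.0]
gripper_width: 1.0
gripper_force: 0.0
time_s: 6.9
tcp_pos: [0.5494, -0.1122, -0.0022]
ee_rot: [[0.12, -0.993, -0.0], [-0.993, -0.12, -0.0], [0.0, 0.0, -1.0]]
wrist_force: [0.2, 0.2, -0.1]
gripper_width: 1.0
gripper_force: 0.0
```

No contact at z = -2 mm, so the reported height is too low. I'll go on in small steps.

```bash
python3 -m handwheel '[[[0,0,0,0,0,0.003,0.087],[0,0,0,0,0,0.002,0.087],[0,0,0,0,0,0,0.087],[0,0,0,0,0,0,0.087]]]';  python3 -m handwheel '[[[0,0,0,0,0,0.003,0.087],[0,0,0,0,0,0,0.087],[0,0,0,0,0,0,0.087]]]';  python3 -m handwheel '[[[0,0,0,0,0,0.003,0.087],[0,0,0,0,0,0,0.087],[0,0,0,0,0,0,0.087]]]'
```

```text
time_s: 7.3
tcp_pos: [0.5494, -0.1122, -0.0072]
ee_rot: [[0.12, -0.993, -0.0], [-0.993, -0.12, -0.0], [0.0, 0.0, -1.0]]
wrist_force: [0.3, 0.7, 0.6]
gripper_width: 0.999
gripper_force: 0.0
time_s: 7.6
tcp_pos: [0.5493, -0.1122, -0.0103]
ee_rot: [[0.12, -0.993, -0.0], [-0.993, -0.12, -0.0], [0.0, 0.0, -1.0]]
wrist_force: [1.1, 0.1, -0.4]
gripper_width: 0.997
gripper_force: 0.0
time_s: 7.9
tcp_pos: [0.5494, -0.1122, -0.0133]
ee_rot: [[0.12, -0.993, -0.0], [-0.993, -0.12, -0.0], [-0.0, 0.0, -1.0]]
wrist_force: [0.8, -0.2, -0.2]
gripper_width: 1.0
gripper_force: 0.0
```

```bash
python3 -m handwheel '[[[0,0,0,0,0,0.003,0.087],[0,0,0,0,0,0,0.087],[0,0,0,0,0,0,0.087]]]';  python3 -m handwheel '[[[0,0,0,0,0,0.002,0.087],[0,0,0,0,0,0,0.087],[0,0,0,0,0,0,0.087]]]' ; python3 - <<'E'
from h import *
im=cams.capture("side")
cv2.imwrite("pics/ret2.png",cv2.resize(im[150:270,270:430,::-1],None,fx=5,fy=5,interpolation=0))
E
```

```text
time_s: 8.2
tcp_pos: [0.5493, -0.1122, -0.0163]
ee_rot: [[0.12, -0.993, -0.0], [-0.993, -0.12, -0.0], [0.0, 0.0, -1.0]]
wrist_force: [0.2, 0.3, 0.2]
gripper_width: 1.0
gripper_force: 0.0
time_s: 8.5
tcp_pos: [0.5494, -0.1122, -0.0182]
ee_rot: [[0.12, -0.993, -0.0], [-0.993, -0.12, -0.0], [-0.0, 0.0, -1.0]]
wrist_force: [-0.3, 0.7, -0.5]
gripper_width: 1.001
gripper_force: 0.0
```

View pics/ret2.png

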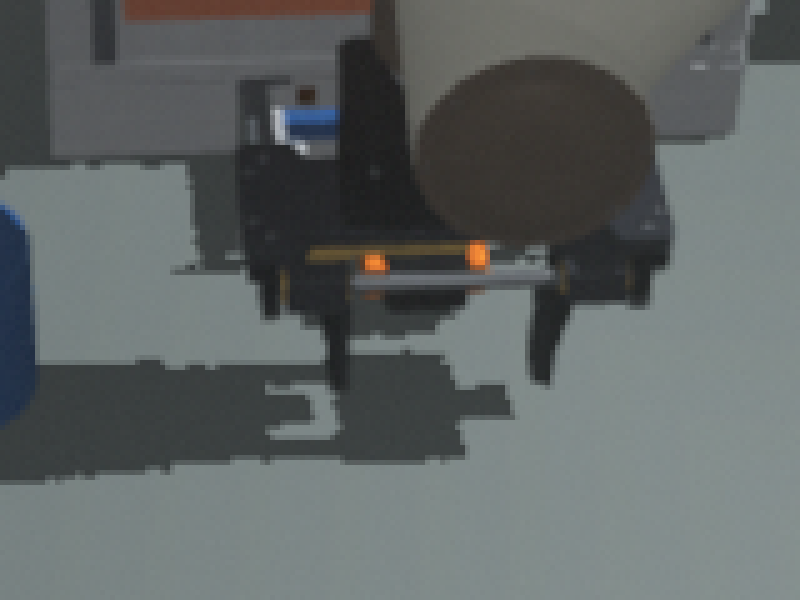

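The right tip is at (541,383) with its shadow starting at (513,400). Earlier the tip was at (545,337) and its shadow at (455,403). The gap shrank from 90 to 28 px over 30 mm, so the tips are still 11–13 mm up while −18 mm is reported. The real fingertips are therefore about 30 mm higher than the reported TCP.

```bash
python3 - <<'E'
from h import *
for z in(.008,.0115,.015): print(z,[ray("side",np.array(p)/5+[270,150],z)[:2].round(4) for p in((340,386),(541,382),(440.5,384))])
print([ray("side",np.array(p)/5+[270,150],.0415)[:2].round(4) for p in((340,340),(545,335),(442,337))])
print(np.round(r.sense()["joints"],2))
E
```

```text
0.008 [array([ 0.5966, -0.109 ]), array([ 0.5007, -0.1185]), array([ 0.5487, -0.1137])]
0.0115 [array([ 0.5965, -0.1053]), array([ 0.5011, -0.1148]), array([ 0.5489, -0.1101])]
0.015 [array([ 0.5965, -0.1017]), array([ 0.5014, -0.1111]), array([ 0.549 , -0.1064])]
[array([ 0.5975, -0.105 ]), array([ 0.5016, -0.1152]), array([ 0.5499, -0.1104])]
[  5.01  28.95 -22.29   0.   -38.76   1.88]
```

The lateral position agrees, so only the height is off: true tip z ≈ reported + 30 mm. The present height of about 12 mm suits the buttons, so I'll slide in level around the grip and squeeze.

```bash
python3 -m handwheel '[[[0,0,0,0.02,0,0,0.087],[0,0,0,0.02,0,0,0.087],[0,0,0,0.02,0,0,0.087],[0,0,0,0.01,0,0,0.087],[0,0,0,0,0,0,0.06],[0,0,0,0,0,0,0.04],[0,0,0,0,0,0,0.03],[0,0,0,0,0,0,0.03],[0,0,0,0,0,0,0.03],[0,0,0,0,0,0,0.03],[0,0,0,0,0,0,0.03],[0,0,0,0,0,0,0.03]]]'
```

```text
time_s: 9.75
tcp_pos: [0.5578, -0.1809, -0.0181]
ee_rot: [[0.12, -0.993, -0.0], [-0.993, -0.12, 0.001], [-0.001, -0.0, -1.0]]
wrist_force: [-0.4, 5.0, 0.8]
gripper_width: 0.482
gripper_force: 30.0
```

Both buttons are in (42 mm, 30 N). Now I'll draw it.

```bash
python3 -m handwheel '[[[0,0,0,-0.005,0,0,0.03],[0,0,0,-0.01,0,0,0.03],[0,0,0,-0.01,0,0,0.03],[0,0,0,-0.01,0,0,0.03],[0,0,0,-0.01,0,0,0.03],[0,0,0,0,0,0,0.03]]]';  python3 -m handwheel '[[[0,0,0,-0.01,0,0,0.03],[0,0,0,-0.01,0,0,0.03],[0,0,0,-0.01,0,0,0.03],[0,0,0,-0.005,0,0,0.03],[0,0,0,-0.005,0,0,0.03],[0,0,0,-0.005,0,0,0.03],[0,0,0,-0.005,0,0,0.03],[0,0,0,-0.005,0,0,0.03],[0,0,0,-0.005,0,0,0.03],[0,0,0,-0.005,0,0,0.03],[0,0,0,-0.005,0,0,0.03],[0,0,0,0,0,0,0.03]]]'
```

```text
time_s: 10.35
tcp_pos: [0.5517, -0.1352, -0.0184]
ee_rot: [[0.121, -0.993, -0.001], [-0.993, -0.121, 0.001], [-0.001, 0.001, -1.0]]
wrist_force: [-0.0, 1.7, -2.8]
gripper_width: 0.478
gripper_force: 30.0
time_s: 11.55
tcp_pos: [0.544, -0.0668, -0.0181]
ee_rot: [[0.121, -0.993, 0.0], [-0.993, -0.121, 0.0], [-0.0, -0.0, -1.0]]
wrist_force: [-0.5, 0.7, -3.2]
gripper_width: 0.482
gripper_force: 30.0
```

Drawn 115 mm, and the tray still follows. I'll go another 50 mm, then lower.

```bash
python3 -m handwheel '[[[0,0,0,-0.01,0,0,0.03],[0,0,0,-0.01,0,0,0.03],[0,0,0,-0.01,0,0,0.03],[0,0,0,-0.01,0,0,0.03],[0,0,0,-0.01,0,0,0.03],[0,0,0,0,0,0,0.03],[0,0,0,0,0,0.002,0.03],[0,0,0,0,0,0.002,0.03],[0,0,0,0,0,0.002,0.03],[0,0,0,0,0,0.002,0.03],[0,0,0,0,0,0,0.03],[0,0,0,0,0,0,0.03]]]'; python3 - <<'E'
from h import *
a=cams.capture("side")[130:290,250:450,::-1];b=cams.capture("top")[190:350,300:500,::-1]
cv2.imwrite("pics/out.png",np.hstack([cv2.resize(x,None,fx=2,fy=2,interpolation=2) for x in(a,b)]))
E
```

```text
time_s: 12.75
tcp_pos: [0.5384, -0.018, -0.0261]
ee_rot: [[0.12, -0.993, 0.001], [-0.993, -0.12, -0.0], [0.0, -0.001, -1.0]]
wrist_force: [0.5, 1.3, -1.1]
gripper_width: 0.483
gripper_force: 30.0
```

View pics/out.png

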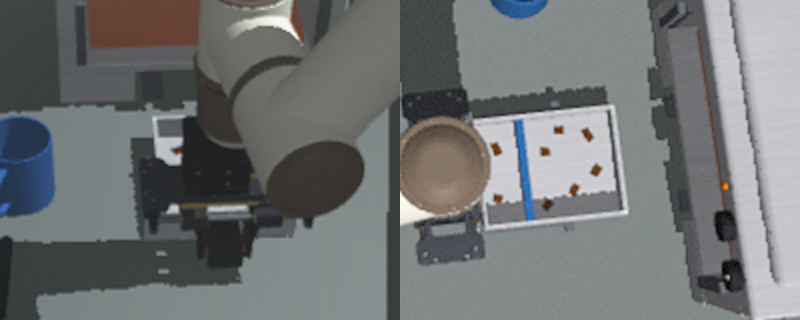

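The tray is out. In the top crop its back wall is at column 628, clear of the oven's base at about 660, and it lies flat with the bar at (525,170). Now I'll release and go up.

```bash
python3 -m handwheel '[[[0,0,0,0,0,0.001,0.03],[0,0,0,0,0,0,0.05],[0,0,0,0,0,0,0.087],[0,0,0,0,0,0,0.087],[0,0,0,0,0,0,0.087],[0,0,0,0,0,0,0.087],[0,0,0,0,0,0,0.087],[0,0,0,0,0,0,0.087],[0,0,0,0,0,0,0.087],[0,0,0,0,0,0,0.087],[0,0,0,0,0,0,0.087]]]';  python3 -m handwheel '[[[0,0,0,0,0,-0.01,0.087],[0,0,0,0,0,-0.02,0.087],[0,0,0,0,0,-0.04,0.087],[0,0,0,0,0,-0.04,0.087],[0,0,0,0,0,-0.04,0.06],[0,0,0,-0.04,0,0,0.045],[0,0,0,-0.04,0,0,0.045],[0,0,0,0,0,0,0.045]]]'
python3 - <<'E'
from h import *
np.set_printoptions(precision=4,suppress=True)
blu=((100,140,60),(125,255,255))
im=cams.capture("top");m=mask(im,*blu,(335,230,380,310));print([(a,c,ray("top",c,.032)) for a,c in cents(m)])
print("ends",[ray("top",p,.032)[:2] for p in cv2.boxPoints(rect(m))])
m=mask(im,(8,180,140),(22,255,255),(285,240,345,300));print([(a,c,ray("top",c,.026)) for a,c in cents(m)])
cv2.imwrite("pics/x.png",im[:,:,::-1])
im=cams.capture("side");cv2.imwrite("pics/y.png",im[:,:,::-1]);m=mask(im,*blu,(310,165,420,235));print([(a,c,ray("side",c,.032)) for a,c in cents(m)])
s=r.sense();print(s["tcp_pos"],np.round(s["ee_rot"],3).tolist())
E
```

```text
time_s: 13.95
tcp_pos: [0.538, -0.0179, -0.0272]
ee_rot: [[0.12, -0.993, -0.0], [-0.993, -0.12, 0.0], [-0.0, 0.0, -1.0]]
wrist_force: [0.6, 0.4, -0.1]
gripper_width: 0.995
gripper_force: 0.0
time_s: 14.75
tcp_pos: [0.5285, 0.0648, 0.1244]
ee_rot: [[0.124, -0.992, 0.003], [-0.992, -0.124, 0.002], [-0.001, -0.003, -1.0]]
wrist_force: [-0.8, -0.0, 1.0]
gripper_width: 0.72
gripper_force: 0.0
[(np.int32(179), array([361.6257, 275.0279]), array([ 0.5473, -0.1141,  0.032 ]))]
ends [array([ 0.6068, -0.1017]), array([ 0.6081, -0.1106]), array([ 0.4904, -0.1259]), array([ 0.4892, -0.1171])]
[(np.int32(49), array([320., 269.]), array([ 0.561 , -0.0139,  0.026 ])), (np.int32(40), array([322.5, 289.3]), array([ 0.5122, -0.0205,  0.026 ]))]
[(np.int32(42), array([340.9524, 220.1667]), array([ 0.5903, -0.1083,  0.032 ])), (np.int32(70), array([370.4429, 219.0429]), array([ 0.521, -0.117,  0.032]))]
[0.5283 0.0623 0.1236] [[0.122, -0.993, 0.001], [-0.993, -0.122, 0.0], [-0.0, -0.001, -1.0]]
```

```bash
python3 -m handwheel '[[[0,0,-1.364,0,0,0,0.045],[0,0,-1.364,0,0,0,0.045],[0,0,-1.364,0,0,0,0.045],[0,0,-1.364,0,0,0,0.045],[0,0,-1.364,0,0,0,0.045],[0,0,-1.364,0,0,0,0.045],[0,0,-1.364,0,0,0,0.045],[0,0,-1.364,0,0,0,0.045],[0,0,-1.364,0,0,0,0.045],[0,0,-1.364,0,0,0,0.045],[0,0,-1.364,0,0,0,0.045],[0,0,0,0,0,0,0.045]]]';  python3 -m handwheel '[[[0,0,0,0,0.04,0,0.045],[0,0,0,0,0.04,0,0.045],[0,0,0,0,0.04,0,0.045],[0,0,0,0,0.04,0,0.045],[0,0,0,0,0.0176,0,0.045],[0,0,0,0,0,0.03,0.045],[0,0,0,0,0,0.03,0.045],[0,0,0,0,0,0.03,0.045],[0,0,0,0,0,0,0.045],[0,0,0,0,0,0,0.045]]]'
python3 - <<'E'
from h import *
im=cams.capture("side")
cv2.imwrite("pics/bar.png",cv2.resize(im[130:250,270:430,::-1],None,fx=4,fy=4,interpolation=2))
E
```

```text
time_s: 16.05
tcp_pos: [0.5283, 0.0604, 0.1229]
ee_rot: [[0.993, 0.119, -0.0], [0.119, -0.993, -0.0], [-0.0, 0.0, -1.0]]
wrist_force: [-0.3, 0.6, 0.1]
gripper_width: 0.519
gripper_force: 0.0
time_s: 17.05
tcp_pos: [0.55, -0.1154, 0.0332]
ee_rot: [[0.993, 0.119, -0.0], [0.119, -0.993, -0.001], [-0.0, 0.001, -1.0]]
wrist_force: [0.0, 0.1, 0.5]
gripper_width: 0.52
gripper_force: 0.0
```

View pics/bar.png

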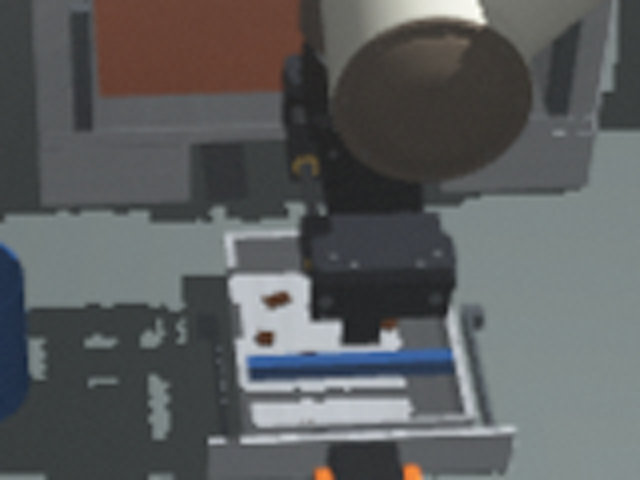

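The front finger is at (365,335), above and slightly behind the bar at (350,363) in the picture, as expected from its 63 mm height. It is about centred on the bar. I'll descend and grip.

```bash
python3 -m handwheel '[[[0,0,0,0,0,0.02,0.045],[0,0,0,0,0,0.015,0.045],[0,0,0,0,0,0.01,0.045],[0,0,0,0,0,0.007,0.045],[0,0,0,0,0,0,0.03],[0,0,0,0,0,0,0.0],[0,0,0,0,0,0,0.0],[0,0,0,0,0,0,0.0],[0,0,0,0,0,0,0.0],[0,0,0,0,0,0,0.0],[0,0,0,0,0,0,0.0]]]'
```

```text
time_s: 18.2
tcp_pos: [0.5501, -0.1151, -0.0188]
ee_rot: [[0.993, 0.121, 0.001], [0.121, -0.993, -0.0], [0.001, 0.0, -1.0]]
wrist_force: [0.4, -1.9, 2.0]
gripper_width: 0.111
gripper_force: 30.0
```

```bash
python3 -m handwheel '[[[0,0,0,0,0,-0.005,0],[0,0,0,0,0,-0.01,0],[0,0,0,0,0,-0.015,0],[0,0,0,0,0,-0.02,0],[0,0,0,0,0,-0.02,0],[0,0,0,0,0,-0.02,0],[0,0,0,0,0,-0.015,0],[0,0,0,0,0,-0.005,0],[0,0,0,0,0,0,0],[0,0,0,0,0,0,0]]]';  python3 -m handwheel '[[[0,0,0.2,0,-0.005,0,0],[0,0,0.3,0,-0.01,0,0],[0,0,0.3,0,-0.015,0,0],[0,0,0.4,0,-0.02,0,0],[0,0,0.4,0,-0.02,0,0],[0,0,0.38,0,-0.02,0,0],[0,0,0,0,-0.02,0,0],[0,0,0,0,-0.02,0,0],[0,0,0,0,-0.02,0,0],[0,0,0,0,-0.01,0,0],[0,0,0,0,0,0,0],[0,0,0,0,0,0,0]]]'
python3 - <<'E'
from h import *
s=r.sense();R=np.array(s["ee_rot"]);print(R[:,1],R.T@(np.array([.540,.282,s["tcp_pos"][2]])-s["tcp_pos"]),s["gripper_force"])
print("yaw target y=",[-.0863,-.9963])
cv2.imwrite("pics/lift.png",cams.capture("side")[100:480,200:500,::-1])
E
```

```text
time_s: 19.2
tcp_pos: [0.5487, -0.1146, 0.0898]
ee_rot: [[0.993, 0.12, -0.002], [0.12, -0.993, 0.0], [-0.002, -0.001, -1.0]]
wrist_force: [-0.2, -0.4, -4.1]
gripper_width: 0.116
gripper_force: 30.0
time_s: 20.4
tcp_pos: [0.5529, 0.0443, 0.0902]
ee_rot: [[0.996, -0.087, -0.002], [-0.087, -0.996, -0.001], [-0.002, 0.001, -1.0]]
wrist_force: [-0.6, -0.2, -5.0]
gripper_width: 0.111
gripper_force: 30.0
[-8.65001530e-02 -9.96251546e-01  7.61584221e-04] [-3.34361089e-02 -2.35676613e-01 -1.25748069e-04] 29.999058544635773
yaw target y= [-0.0863, -0.9963]
```

View pics/lift.png

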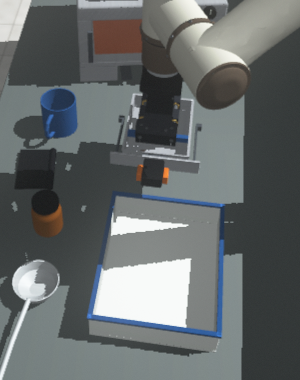

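The tray hangs level by its bar, with the grip at (153,173) pointing at the tub and its underside above the tub's rim. I'll carry it over.

```bash
python3 -m handwheel '[[[0,0,0,-0.003,-0.01,0,0],[0,0,0,-0.004,-0.025,0,0],[0,0,0,-0.004,-0.03,0,0],[0,0,0,-0.004,-0.03,0,0],[0,0,0,-0.004,-0.03,0,0],[0,0,0,-0.004,-0.03,0,0],[0,0,0,-0.004,-0.03,0,0],[0,0,0,-0.003,-0.025,0,0],[0,0,0,-0.0025,-0.015,0,0],[0,0,0,-0.001,-0.0105,0,0],[0,0,0,0,0,0,0],[0,0,0,0,0,0,0]]]'
python3 - <<'E'
from h import *
np.set_printoptions(precision=4,suppress=True)
s=r.sense();print(s["tcp_pos"]);R=np.array(s["ee_rot"]);print(R.T@(np.array([.540,.282,s["tcp_pos"][2]])-s["tcp_pos"]))
im=cams.capture("top");m=mask(im,(8,180,140),(22,255,255),(100,180,280,350));zz=s["tcp_pos"][2]+.04
print([(a,c,ray("top",c,.132)) for a,c in cents(m)])
a=im[190:350,90:290,::-1];b=cams.capture("side")[270:470,260:460,::-1]
cv2.imwrite("pics/over.png",np.hstack([cv2.resize(a,(400,320)),cv2.resize(b,(320,320))]))
E
```

```text
time_s: 21.65
tcp_pos: [0.5403, 0.2814, 0.0907]
ee_rot: [[0.996, -0.087, -0.001], [-0.087, -0.996, -0.001], [-0.001, 0.001, -1.0]]
wrist_force: [-0.6, 0.8, -4.2]
gripper_width: 0.112
gripper_force: 30.0
[0.5403 0.2814 0.0907]
[-0.0003 -0.0006 -0.    ]
[(np.int32(94), array([240.8191, 192.883 ]), array([0.7232, 0.1645, 0.132 ]))]
```

View pics/over.png

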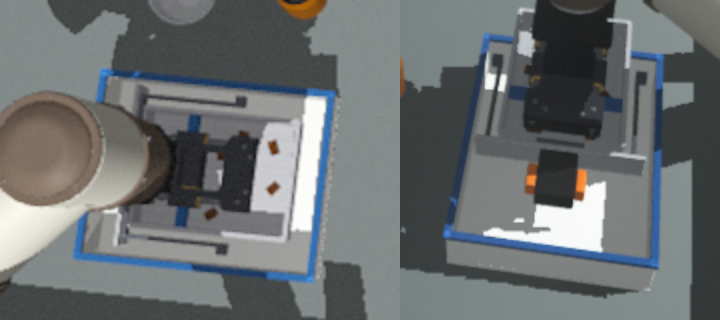

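In both crops the tray hangs parallel to the tub with margin all round: catch arms at rows 100 and 245 between rims at rows 80 and 270. I'll lower it gently.

```bash
python3 -m handwheel '[[[0,0,0,0,0,0.01,0],[0,0,0,0,0,0.015,0],[0,0,0,0,0,0.015,0],[0,0,0,0,0,0.015,0],[0,0,0,0,0,0.015,0],[0,0,0,0,0,0.01,0],[0,0,0,0,0,0.01,0],[0,0,0,0,0,0.005,0],[0,0,0,0,0,0.003,0],[0,0,0,0,0,0.003,0],[0,0,0,0,0,0,0],[0,0,0,0,0,0,0]]]';  python3 -m handwheel '[[[0,0,0,0,0,0.001,0],[0,0,0,0,0,0.001,0],[0,0,0,0,0,0,0],[0,0,0,0,0,0,0]]]'
```

```text
time_s: 22.95
tcp_pos: [0.5408, 0.2826, -0.0097]
ee_rot: [[0.996, -0.086, 0.001], [-0.086, -0.996, 0.001], [0.001, -0.001, -1.0]]
wrist_force: [-0.0, 0.2, -4.7]
gripper_width: 0.116
gripper_force: 30.0
time_s: 23.35
tcp_pos: [0.5405, 0.2823, -0.0121]
ee_rot: [[0.996, -0.086, -0.0], [-0.086, -0.996, -0.0], [-0.0, 0.0, -1.0]]
wrist_force: [-0.3, 0.1, -4.9]
gripper_width: 0.112
gripper_force: 30.0
```

```bash
python3 -m handwheel '[[[0,0,0,0,0,0.001,0],[0,0,0,0,0,0.001,0],[0,0,0,0,0,0,0],[0,0,0,0,0,0,0]]]';python3 -m handwheel '[[[0,0,0,0,0,0.001,0],[0,0,0,0,0,0,0],[0,0,0,0,0,0,0]]]'
```

```text
time_s: 23.75
tcp_pos: [0.5406, 0.2824, -0.0137]
ee_rot: [[0.996, -0.086, 0.0], [-0.086, -0.996, 0.0], [0.0, -0.0, -1.0]]
wrist_force: [-1.2, -0.8, -0.6]
gripper_width: 0.11
gripper_force: 30.0
time_s: 24.05
tcp_pos: [0.5406, 0.2824, -0.0137]
ee_rot: [[0.996, -0.086, 0.001], [-0.086, -0.996, 0.0], [0.001, -0.0, -1.0]]
wrist_force: [-3.3, -0.9, 4.8]
gripper_width: 0.107
gripper_force: 30.0
```

The tray's weight is now on the tub's floor. I'll open to 45 mm and rise.

```bash
python3 -m handwheel '[[[0,0,0,0,0,0,0.02],[0,0,0,0,0,0,0.045],[0,0,0,0,0,0,0.045],[0,0,0,0,0,0,0.045],[0,0,0,0,0,0,0.045],[0,0,0,0,0,0,0.045],[0,0,0,0,0,0,0.045],[0,0,0,0,0,0,0.045],[0,0,0,0,0,0,0.045]]]';python3 -m handwheel '[[[0,0,0,0,0,-0.005,0.045],[0,0,0,0,0,-0.015,0.045],[0,0,0,0,0,-0.03,0.045],[0,0,0,0,0,-0.04,0.045],[0,0,0,0,0,-0.04,0.045],[0,0,0,0,0.04,-0.03,0.045],[0,0,0,0,0.04,0,0.045],[0,0,0,0,0.04,0,0.045],[0,0,0,0,0.04,0,0.045],[0,0,0,0,0,0,0.045],[0,0,0,0,0,0,0.045]]]'
python3 - <<'E'
from h import *
a=cams.capture("top");print([(n,ray("top",c,.037)) for n,c in cents(mask(a,(100,140,60),(125,255,255),(150,240,235,315)),40)])
cv2.imwrite("pics/end.png",np.hstack([cv2.resize(a[140:360,70:290,::-1],(400,400)),cv2.resize(cams.capture("side")[270:470,200:460,::-1],(400,400))]))
E
```

```text
time_s: 24.95
tcp_pos: [0.5405, 0.2823, -0.0151]
ee_rot: [[0.996, -0.086, 0.0], [-0.086, -0.996, 0.0], [0.0, -0.0, -1.0]]
wrist_force: [0.3, 0.2, 0.2]
gripper_width: 0.515
gripper_force: 0.0
time_s: 26.05
tcp_pos: [0.5268, 0.1221, 0.1455]
ee_rot: [[0.996, -0.088, 0.001], [-0.088, -0.996, 0.001], [0.001, -0.001, -1.0]]
wrist_force: [0.2, 1.0, 0.3]
gripper_width: 0.522
gripper_force: 0.0
[]
```

View pics/end.png

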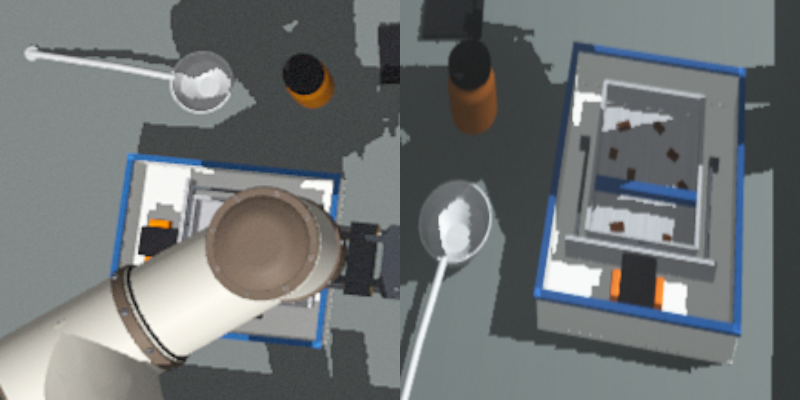

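The crumb tray lies flat and centred in the tub, with the bar at (645,188) and the grip at (638,280) inside the rim in the right-hand crop. The gripper is clear and nothing else has moved, so I'll hand it in.

```bash
python3 -c "
from station import r
print(r.finish_job())"
```

```text
the job is handed in; nothing more can be done
None
```

The job is handed in at about 26 s: the crumb tray was drawn out, set on the slab, carried by its bar and lies flat and let go in the soaking tray; the result of the judging was not shown.

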